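Dock the filling knife

TASK

Pick up the filling knife lying on the table and slide it blade first down into the sloping slot of the wooden tool dock until the blade is pressed firmly against the stop inside; how deep the stop is set cannot be seen and differs each time, so feel for it, and do not ram it. Most of the handle sinks into the dock, so let go part-way and push or regrip it by its rear end. Leave the knife seated there and the cans and the jar where they are.

Things in the scene. Friction and masses are not known exactly. Their poses are not given: they have to be found in the camera images.
- knife_handle (a point): Filling knife lying flat, 165 mm long, 0.10 to 0.20 kg, balance point 30 mm ahead of here. Wooden handle 95 x 24 wide x 20 thick with a brass ferrule in front. This point: the handle's middle, half-way up (10 mm above the table). x runs along the knife to the blade tip, y across its width, z out of its flat. Both faces are alike.
- blade_tip (a point): Middle of the blade's front edge, 117.5 mm from knife_handle along the knife's x; same axes. Steel blade 70 mm long, 60 mm wide at the tip (narrower near the handle), 4 mm thick, half-way up the handle's thickness.
- handle_butt (a point): Middle of the handle's rear end face (24 x 20 mm), 47.5 mm from knife_handle along the knife's -x; same axes.
- dock: Wooden tool dock fixed to the table: base 178 x 110 x 12 mm with a block on it, 160 mm long, 94 wide, 48 thick, that slopes down from the mouth at 30 degrees; highest point 125 mm. Origin under the base; z up; x is the level direction in which the knife goes in; the mouth faces -x and upward.
- slot_mouth (a point): Centre of the slot's mouth in the block's front face, 104 mm up. x points down along the slot (30 degrees below level), y across its width, z square to the blade's flat. Cross-shaped opening: a slot 66 x 7 mm for the blade, 148 deep, flared by 3 mm over the first 12; and a bore 30 wide, 26 high for the handle, 82 deep. Block: 24 mm above and below the axis, 47 to each side.
- slot_end (a point): Far end of the slot, 148 mm beyond slot_mouth along its x; same axes. The stop in front of it decides where the blade ends. When seated, 17 to 51 mm of the handle stand out of the mouth. Fingers holding the middle of the handle meet the mouth when the blade tip is about 106 mm deep: too early.
- can_red: Red-topped yellow paint can, 70 mm across, 73 mm high; origin under its centre. Bystander.
- can_brown: Brown-topped blue paint can, 65 mm across, 61 mm high; origin under its centre. Bystander.
- jar_gold: White jar with a gold lid, 59 mm across, 50 mm high; origin under its centre. Bystander.
- shoe: Sprung felt shoe hidden in the slot's roof, 118 mm beyond slot_mouth; touches the blade from a depth of about 95 mm on and brakes it: about 4 to 8 N of drag. A knife that is let go beyond 100 mm stays where it is.
- backstop: Adjustable rubber-faced stop hidden in the slot, origin at slot_end. Its face stands forward of here by 0 to 34 mm, differently each time, not seen or measured: the blade meets it at a depth of 114 to 148 mm. It yields 1 mm per 3 N. Press the blade on it with 5 to 10 N beyond the shoe's drag; over 18 N on the stop is ramming. On letting go the knife may spring back 1 to 3 mm, still touching it.
Not all that is in view belongs to the job. Of the things like the part that bears knife_handle, leave any that is green; of the rest the smaller one is meant.

How it is judged (in metres and radians):
On the way:
1. the blade, in the slot, is pressed against the stop (contact force between knife and backstop above 2 N and x of blade_tip in the frame of slot_mouth above 0.111 m), for 0.1 s.
At the end, for the whole second after the job is handed in: The blade has been pressed against the stop and still touches it (over 0.2 N), and the knife is left at rest in the slot: blade tip more than 110 mm deep and within 39 mm of the slot's far end, the knife's length along the slot within 0.08 rad (x of blade_tip in the frame of slot_mouth above 0.11 m and distance between blade_tip and slot_end below 0.039 m and angle between the x axis of knife_handle and the x axis of slot_mouth, either way round below 0.08 rad and linear speed of knife below 0.02 m/s and contact force between knife and backstop above 0.2 N).
It fails at once if the knife was rammed: more than 18 N between its blade and the stop (contact force between knife and backstop above 18 N).
It fails at once if a can or the jar was moved by more than 20 mm (distance of any of can_red, can_brown, jar_gold from where it was at the start of the episode above 0.02 m).
It also fails if it takes over 58 s, if anything falls off the work surface, if the arm or the gripper's body presses on something with over 40 N, if the wrist force passes 120 N, or if a joint passes its speed limit or range.

ROBOT

A 7-joint arm with a two-finger parallel gripper is mounted at the origin on a cart in front of the work surface, level with it; the furniture and walls round the work are solid. World frame = base frame: x ahead of the robot, y to its left, z up, the work surface at z = 0. Lengths are in mm, angles in rad, forces in N, time in s.
With the tool pointing down it reaches from about 400 to 850 mm from the base axis. Payload 10.4 kg.
Tool frame: the origin (TCP) lies at the very end of the fingers, on their centre line; the grasp point (between the pads) lies 19 mm behind it; z points along the fingers, x is the direction in which the jaws open and shut, and the axes are right-handed (so a half turn about z gives the same grasp; the last joint's range is limited). The gripper opens to 85 mm and grips with 20 to 120 N. Pads are 22 mm wide; open, the fingers measure 114 mm over their backs; the gripper's body (76 mm by 85 mm) begins 54 mm behind the grasp point. The pads swing forward as they close: fully open they stand 13 mm farther back than shut.
Start: joints at [-1.208, 0.332, -0.065, 1.46, 0.022, 1.35, -0.088], TCP at [235.177, 579.088, 231.338] pointing down, gripper open.
Joint ranges: [-2.6, 2.6], [-0.5, 2.12], [-1.47, 1.34], [0.16, 2.42], [-1.27, 4.41], [0.06, 2.06], [-2.6, 2.6]. Speed limits (rad/s): [2.22, 2.22, 2.79, 2.79, 3.14, 3.14, 3.14].

INTERFACE

Orientations are given as [roll, pitch, yaw] about the fixed x, y, z axes, in that order (R = Rz(yaw) Ry(pitch) Rx(roll)).
In Python, from bench import env gives the robot as it stands.
- The arm moves only by the tool servo_tool, never from a script. Its argument "steps" is a list that holds one entry, the list of rows, each a list of 7 numbers: the turn, a rotation vector about the tool's x, y, z in degrees, then the shift along the tool's x, y, z in m, then the finger opening in m, from 0 to 0.0854. A call has exactly 8 rows; each row is the pose to reach, as a shift and turn from the pose commanded when the call began, along the tool's axes at that moment; what a row does not reach only later rows make up. A row lasts 1/10 s, in which the tool goes at most 50 mm and 8.59 degrees, less where a joint would pass 70% of its speed; a pose out of reach is approached as far as the arm can. A call with a gripper value outside its range is refused whole. The fingers move at their own pace and stop on an object; the grip force is fixed at half the most. Time passes only in rows, so rows that repeat a pose let the fingers close, or fill a call up. It gives the time, the measured TCP pose, the force and the opening at its end, in the units of the state.
- env.get_state(): the state, without advancing time (a new reading comes with each control period).
- env.snapshot(name): name is "scene" or "top" or "wrist"; returns a dict with "img" (480x640x3 uint8, blue, green, red), "intrinsics" (3x3 intrinsics, pixels), "R" (3x3) and "t" (3): a world point X has camera coordinates R X + t. Camera axes: x right, y down, z forward; pixel columns grow to the right and rows downward; lengths in mm; the calibration is good to about 2 mm. A picture is of the moment at which its call begins. There is no depth.
- env.sign_off(): hands the job in, once; it reports no verdict.
Trained networks look in a picture, given as the dict that the camera call returned (one of the last four; its "shot" number tells which), for a name from the list of things; names that differ only in an ending like _2 or _b are one class to them, and where a whole thing is asked for, a point or a joint stands for the part that bears it (a point fixed in the world has none). Each returns a list of dicts, best first, with "conf" (0 to 1); they miss things now and then, are a little off and sometimes report something else, mostly with a low value. They report only what shows in the picture. A call takes as long as a camera call. They do not tell look-alikes from the thing itself.
- env.cut_out(picture, label): "pixels" (480x640 bool, what is visible of it).
- env.spot_point(picture, label): "location" ([x, y, z] in mm, in world coordinates, good to about 4 mm: a listed point, or the origin of a listed thing).
The state is a dict: "clock": time; "q": joint angles; "joint_vel": joint speeds; "joint_torque": joint torques, N m; "tool_pos": TCP position; "tool_rot": TCP orientation; "contact_force": force on the tool from outside, world axes, zero at the start; "ft_torque": the same for the moment, N m; "opening": finger opening in mm.
Only numpy, scipy, OpenCV 4.12 (cv2) and the standard library are available. Lean on these libraries where they do the work, as an engineer would, in place of code of your own. Each camera call takes 0.05 s, during which the arm holds its last target. There are 200 camera calls.

## Working session

There is one attempt and no reset: what is moved stays moved. The work goes in short steps, Python scripts to look and compute and a tool call to move; the robot and the scene stay as the last step left them, time stands still between calls to the robot, and variables do not carry over. Pictures are saved under pics/ and viewed, about 8 in all and at most 12, crops included, and the job is handed in when it is done.

Besides the shell and the picture viewer there is one more tool, called after ">>>" as a command line: name --argument value ..., lists and objects as JSON in quotes. servo_tool: Moves the arm, as the interface text tells. Its arguments: {"type":"object","properties":{"steps":{"type":"array"}},"required":["steps"]}

```bash
ls; mkdir -p pics; python3 - <<'E'
from bench import env
import cv2,numpy as np
print(env.get_state())
for c in ["scene","top"]:
    p=env.snapshot(c); cv2.imwrite(f"pics/{c}0.png",p["img"])
    for l in ["knife_handle","blade_tip","handle_butt","dock","slot_mouth","slot_end","can_red","can_brown","jar_gold"]:
        r=env.spot_point(p,l)
        for d in r[:4]:
            X=np.array(d["location"]);k=p["intrinsics"]@(p["R"]@X+p["t"]);print(c,l,round(d["conf"],2),X.round(1),(k[:2]/k[2]).round())
E
```

```text
pics
{'clock': 0.0, 'q': array([-1.20759162,  0.3328639 , -0.06472851,  1.460962  ,  0.02156291,
        1.34988955, -0.08851065]), 'joint_vel': array([-7.04914737e-04,  1.43346368e-03,  2.16386982e-05,  3.95781134e-04,
        8.15501703e-04, -6.07483129e-04, -5.45217448e-04]), 'joint_torque': array([-2.55628265e-04, -6.25435138e+01,  4.86722973e-02, -3.91613460e+01,
        1.60665700e-02,  9.81837104e-03, -8.77735964e-07]), 'tool_pos': array([235.02435144, 578.71382946, 230.51108911]), 'tool_rot': array([3.14157108e+00, 1.42913050e-03, 1.18502117e+00]), 'contact_force': array([-0.80143169,  0.08749771,  0.5189706 ]), 'ft_torque': array([ 0.00200153, -0.00856682, -0.01289808]), 'opening': 85.51932894001776}
scene knife_handle 0.97 [513.6 441.7  15.9] [282. 257.]
scene knife_handle 0.81 [394.4 728.2  12.6] [202. 230.]
scene knife_handle 0.77 [458.5 230.3  10.4] [304. 299.]
scene blade_tip 0.9 [375.9 389.6   7.3] [245. 281.]
scene blade_tip 0.89 [342.5 201.9  11. ] [267. 318.]
scene blade_tip 0.64 [477.  645.9   7.7] [238. 236.]
scene handle_butt 0.89 [501.6 240.6  10.8] [316. 292.]

[... 562 characters left out ...]
 727.5   6.4] [181. 286.]
top blade_tip 0.71 [379.1 389.8  13.3] [290. 289.]
top blade_tip 0.6 [345.2 202.3  14.6] [351. 299.]
top blade_tip 0.33 [7.181e+02 1.239e+02 1.000e-01] [371. 180.]
top handle_butt 0.87 [501.1 240.7  10.5] [337. 249.]
top handle_butt 0.85 [574.6 466.3  16.6] [264. 227.]
top handle_butt 0.83 [361.1 758.7  10.2] [171. 298.]
top dock 0.95 [ 519.8 -115.2    4.9] [450. 240.]
top slot_mouth 0.79 [589.3 -93.7 100.4] [450. 215.]
top slot_end 0.63 [ 461.3 -127.5   27.3] [456. 259.]
top slot_end 0.5 [458.5 226.3  10.8] [342. 262.]
top can_red 0.59 [704.8 254.8  -0.8] [331. 185.]
top can_brown 0.9 [741.4   5.5  -4.4] [408. 172.]
top jar_gold 0.84 [716.5 121.1   2.1] [372. 181.]
```

```bash
python3 - <<'E'
import cv2,numpy as np
a=cv2.imread("pics/scene0.png");b=cv2.imread("pics/top0.png")
cv2.imwrite("pics/both.png",np.vstack([cv2.resize(a[200:410,150:510],(700,408)),cv2.resize(b[150:330,130:500],(700,341))])[:, :][:600] if 0 else np.vstack([cv2.resize(a[205:400,160:500],(523,300)),cv2.resize(b[150:330,150:464],(523,300))]))
E
```

```text
(no output)
```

View pics/both.png

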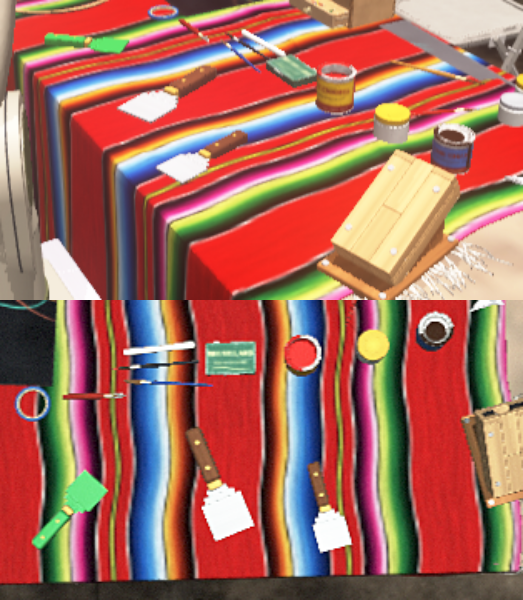

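Knife candidates, by top-view pixel: green one (181,286), large brown one (272,247, about 212 mm long) and small brown one (342,262, about 162 mm). I choose the small brown one.

```bash
cat > h.py <<'E'
from bench import env
import cv2,numpy as np
from scipy.spatial.transform import Rotation as Ro
np.set_printoptions(suppress=True,precision=4)
def pose():
    s=env.get_state(); return s,Ro.from_euler('xyz',s['tool_rot'])
def delta(pos,R):
    "row (turn deg, shift m) from the measured pose to TCP pos (mm), R"
    s,R0=pose()
    print('row',(R0.inv()*R).as_rotvec(degrees=True).round(2),(R0.inv().apply(np.array(pos)-s['tool_pos'])/1000).round(4))
def down(yaw): return Ro.from_euler('xyz',[np.pi,0,yaw])
def slotR(psi):
    "slot axes, psi = heading of level insertion direction"
    x=np.array([np.cos(psi)*np.cos(np.pi/6),np.sin(psi)*np.cos(np.pi/6),-.5]); y=np.array([-np.sin(psi),np.cos(psi),0])
    return np.c_[x,y,np.cross(x,y)]
def toolR(S):
    "tool z = -slot z, tool x = -slot y (yaw 1.8 branch)"
    return Ro.from_matrix(np.c_[-S[:,1],-S[:,0],-S[:,2]])
def spots(p,ls):
    for l in ls:
        for d in env.spot_point(p,l)[:2]:
            X=np.array(d["location"]);k=p["intrinsics"]@(p["R"]@X+p["t"]);print(l,round(d["conf"],2),X.round(1),(k[:2]/k[2]).round())
E
python3 - <<'E'
from h import *
S=slotR(-np.pi+.24); print(S, toolR(S).as_matrix(), toolR(S).as_euler('xyz'))
delta([455,228,230],down(1.808))
E
```

```text
[[-0.8412  0.2377 -0.4857]
 [-0.2059 -0.9713 -0.1189]
 [-0.5     0.      0.866 ]] [[-0.2377  0.8412  0.4857]
 [ 0.9713  0.2059  0.1189]
 [-0.      0.5    -0.866 ]] [2.618  0.     1.8108]
row [ -0.   -0.  -35.7] [-0.2425  0.3358  0.0013]
```

>>> servo_tool --steps '[[[0,0,-36,-0.24,0.33,0,0.05],[0,0,-36,-0.24,0.33,0,0.05],[0,0,-36,-0.24,0.33,0,0.05],[0,0,-36,-0.24,0.33,0,0.05],[0,0,-36,-0.24,0.33,0,0.05],[0,0,-36,-0.24,0.33,0,0.05],[0,0,-36,-0.24,0.33,0,0.05],[0,0,-36,-0.24,0.33,0,0.05]]]'

```text
clock: 1.8
tool_pos: [443.6, 243.2, 231.7]
tool_rot: [3.141, -0.001, 1.813]
contact_force: [0.7, 0.2, -0.2]
opening: 50.0
```

```bash
python3 - <<'E'
from h import *
s,_=pose(); print(s['clock'],s['tool_pos'],s['tool_rot'],s['q'],s['opening'])
p=env.snapshot("wrist"); cv2.imwrite("pics/w1.png",p["img"]); print(-p["R"].T@p["t"],p["R"][2])
spots(p,["knife_handle","blade_tip","handle_butt"])
E
```

```text
1.8 [443.5908 243.2375 231.688 ] [ 3.1408 -0.0005  1.8134] [-0.7158  0.0649  0.1299  1.7776 -0.009   1.2987  1.2297] 50.018542923377055
[365.168  224.0333 375.1919] [ 0.306   0.0752 -0.9491]
knife_handle 0.95 [514.5 440.1  14.4] [482. 315.]
knife_handle 0.65 [456.2 226.5  10.5] [296. 214.]
blade_tip 0.87 [377.2 390.8   9.7] [485. 176.]
blade_tip 0.81 [342.9 200.2  12.7] [296.  85.]
handle_butt 0.9 [502.3 234.4   9.1] [294. 259.]
handle_butt 0.88 [572.9 465.1   8.8] [481. 363.]
```

View pics/w1.png

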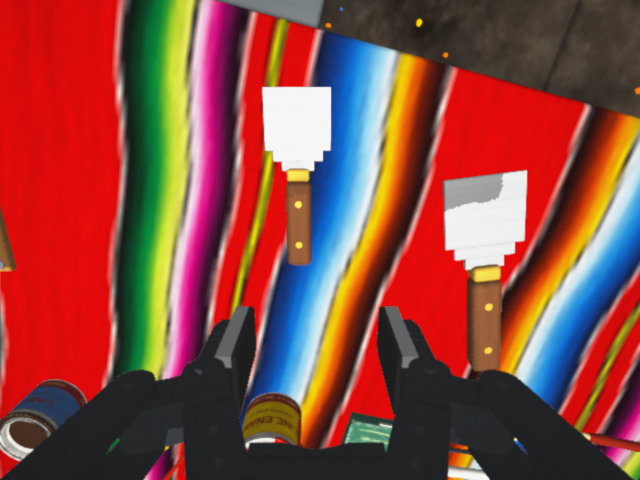

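Close view: the small brown-handled knife has its blade edge at (297,87) and its butt at (299,265). The large knife is at right (485,270), so the choice stands. Next I look at the dock's mouth.

```bash
python3 - <<'E'
from h import *
p=env.snapshot("wrist")
K=p["intrinsics"];R=p["R"];c=-R.T@p["t"]
def bp(u,z):
    d=R.T@np.linalg.solve(K,[*u,1]); return c+d*(z-c[2])/d[2]
for m in env.cut_out(p,"knife_handle"):
    M=m["pixels"]; v,u=np.where(M)
    if not (200<u.mean()<370): continue
    P=np.array([bp((a,b),10) for a,b in zip(u,v)])[:,:2]
    q=P.mean(0); w=np.linalg.svd(P-q,full_matrices=False)[2][0]; w*=np.sign(-w[0])
    # medial line over slices -> axis
    s=(P-q)@w; n=np.array([-w[1],w[0]]); t=(P-q)@n
    bins=np.arange(s.min()+3,s.max()-3,4); mid=[( (t[abs(s-b)<2].max()+t[abs(s-b)<2].min())/2) for b in bins]
    f=np.polyfit(bins,mid,1); a=np.arctan2(w[1],w[0])+np.arctan(f[0])
    print(m["conf"],len(u),'len',s.max()-s.min(),'psi',a, a+np.pi,'tip',q+w*s.max()+n*np.polyval(f,s.max()),'butt',q+w*s.min()+n*np.polyval(f,s.min()),'w',t.max()-t.min())
print(K[0,0])
delta([690,-70,270],down(1.808))
E
```

```text
0.8 7371 len 166.84312374205405 psi -2.897183881815528 0.2444087717742649 tip [343.8018 200.7683] butt [505.6867 241.1415] w 60.33623863289824
384.3457761834573
row [ 0.   -0.03  0.39] [-0.3667  0.164  -0.0388]
```

>>> servo_tool --steps '[[[0,0,0,-0.37,0.164,-0.04,0.05],[0,0,0,-0.37,0.164,-0.04,0.05],[0,0,0,-0.37,0.164,-0.04,0.05],[0,0,0,-0.37,0.164,-0.04,0.05],[0,0,0,-0.37,0.164,-0.04,0.05],[0,0,0,-0.37,0.164,-0.04,0.05],[0,0,0,-0.37,0.164,-0.04,0.05],[0,0,0,-0.37,0.164,-0.04,0.05]]]'

```text
clock: 2.9
tool_pos: [688.1, -68.5, 270.6]
tool_rot: [3.141, -0.001, 1.817]
contact_force: [1.1, 0.2, 1.5]
opening: 50.0
```

```bash
python3 - <<'E'
from h import *
s,_=pose(); print(s['clock'],s['tool_pos'],s['tool_rot'],s['q'])
p=env.snapshot("wrist"); cv2.imwrite("pics/w2.png",p["img"])
np.savez("w2.npz",**{k:p[k] for k in("img","intrinsics","R","t")})
spots(p,["slot_mouth","slot_end","dock"])
E
```

```text
2.9 [688.1063 -68.4709 270.5505] [ 3.1414 -0.001   1.817 ] [-0.2262  0.4845  0.3972  1.214  -0.183   1.4775  1.9635]
slot_mouth 0.97 [584.1 -97.1 101.5] [313.  80.]
dock 0.58 [ 519.4 -111.4   -0.4] [316.  15.]
```

View pics/w2.png

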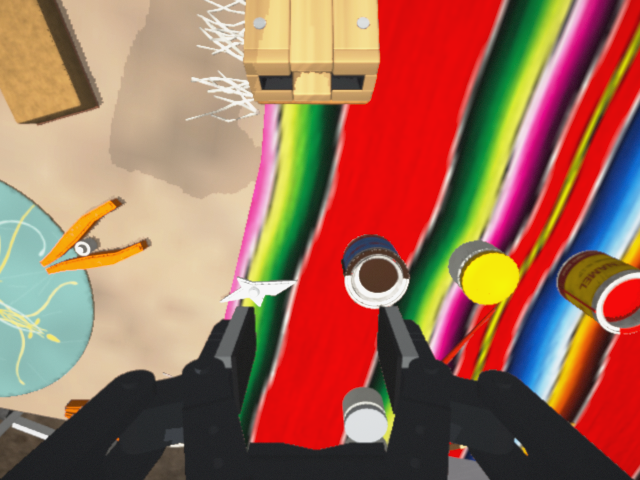

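The dock's mouth is at about (313,82), and I see the cross-shaped opening obliquely. I'll zoom in to pick corners and fit the pose.

```bash
python3 - <<'E'
from h import *
a=cv2.imread("pics/w2.png")[0:115,235:395]; cv2.imwrite("pics/w2c.png",cv2.resize(a,None,fx=5,fy=5,interpolation=cv2.INTER_CUBIC))
E
```

```text
(no output)
```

View pics/w2c.png

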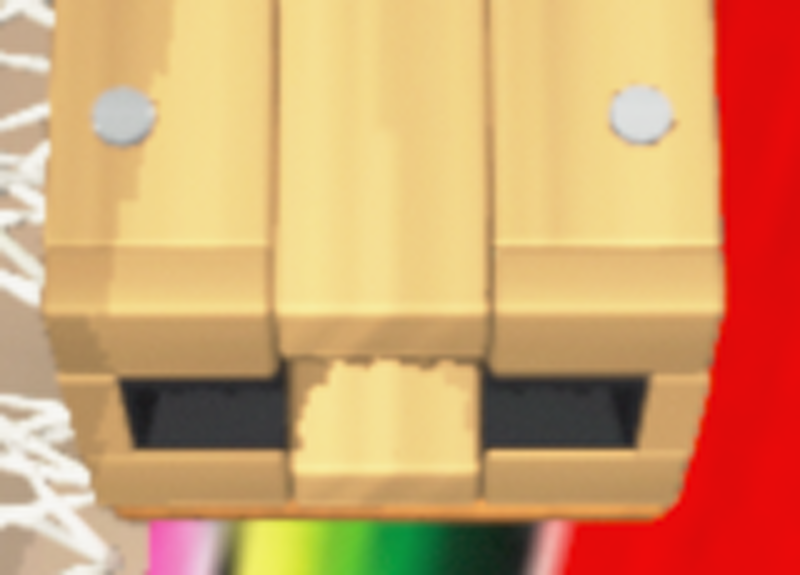

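```bash
cat > fit.py <<'E'
from h import *
from scipy.optimize import least_squares
d=np.load("w2.npz");K,R,t=d["intrinsics"],d["R"],d["t"]
pr=lambda X:(lambda k:k[:,:2]/k[:,2:])((X@R.T+t)@K.T)
F=[(0,47,24),(0,-47,24),(0,15,13),(0,-15,13),(0,15,-13),(0,-15,-13),(0,40,-24),(0,-40,-24)]
# slot +y is world -y -> image left
C=np.array([(45,313),(722,313),(283,355),(483,357),(293,473),(480,472),(0,505),(0,505)],float)/5+[235,0]
F=np.array(F,float)
def res(p,w=1):
    X=np.array([p[0],p[1],p[2]])+F@slotR(p[3]).T
    e=(pr(X)-C); e[6:,0]=0; return e.ravel()
def proj(p,pts): return ((pr(np.array(p[:3])+np.array(pts,float)@slotR(p[3]).T)-[235,0])*5).round(0)
p0=[587,-96,104,-np.pi+.24]
print(res(p0).reshape(-1,2).round(1))
f=least_squares(lambda q:res([q[0],q[1],104,q[2]]),[587,-96,p0[3]],loss='soft_l1');print(f.x,f.x[2]+np.pi,f.fun.reshape(-1,2).round(1))
g=least_squares(res,p0,loss='soft_l1');print(g.x,g.fun.reshape(-1,2).round(1))
q=[f.x[0],f.x[1],104,f.x[2]]
print(proj(q,[(0,36,6.5),(0,-36,6.5),(0,36,-6.5),(0,-36,-6.5),(0,33,3.5),(12,33,-3.5),(0,47,24),(0,47,-24)]))
E
python3 fit.py
```

```text
[[ 0.5 -0.1]
 [ 2.3  0.8]
 [ 0.5  2.1]
 [ 2.6  2. ]
 [ 0.5 -0.1]
 [ 1.6  0.4]
 [ 0.   1.3]
 [ 0.   2. ]]
[586.575  -97.0565  -2.8954] 0.24618502484565008 [[-1.  -0.7]
 [ 0.9 -0.8]
 [-0.8  1.2]
 [ 1.3  0.8]
 [-0.7 -0.9]
 [ 0.5 -0.7]
 [ 0.   0.8]
 [ 0.   0.8]]
[586.1365 -97.2225  98.8883  -2.8954] [[ 0.2 -0.4]
 [-0.3 -0.5]
 [-0.5  1.3]
 [ 0.9  0.9]
 [-0.4 -1.1]
 [ 0.2 -0.9]
 [ 0.   0.4]
 [ 0.   0.4]]
[[138. 390.]
 [632. 390.]
 [149. 444.]
 [622. 443.]
 [161. 403.]
 [169. 361.]
 [ 40. 309.]
 [ 95. 509.]]
```

The fit puts the mouth at about (586.5, −97, 104) with heading −2.895, consistent across the views. The handle middle is at (457.8, 229.2) with heading −2.897. I'll grasp 28 mm behind the middle.

```bash
python3 - <<'E'
from h import *
delta([485,236,70],down(1.8152))
E
```

```text
row [-0.08 -0.03 -0.09] [ 0.3443 -0.1227  0.1998]
```

>>> servo_tool --steps '[[[0,0,0,0.344,-0.123,0.2,0.05],[0,0,0,0.344,-0.123,0.2,0.05],[0,0,0,0.344,-0.123,0.2,0.05],[0,0,0,0.344,-0.123,0.2,0.05],[0,0,0,0.344,-0.123,0.2,0.05],[0,0,0,0.344,-0.123,0.2,0.05],[0,0,0,0.344,-0.123,0.2,0.05],[0,0,0,0.344,-0.123,0.2,0.05]]]'

```text
clock: 3.9
tool_pos: [489.9, 226.8, 78.3]
tool_rot: [3.141, -0.002, 1.818]
contact_force: [1.2, 0.4, -0.5]
opening: 49.9
```

```bash
python3 - <<'E'
from h import *
s,_=pose(); print(s['clock'],s['tool_pos'],s['tool_rot'])
delta([485,236,3],down(1.8152))
E
```

```text
3.9 [489.9193 226.8207  78.3349] [ 3.1406 -0.0016  1.8176]
row [ 0.06 -0.09  0.14] [ 0.01   -0.0026  0.0753]
```

>>> servo_tool --steps '[[[0,0,0,0.01,-0.003,0.02,0.05],[0,0,0,0.01,-0.003,0.04,0.05],[0,0,0,0.01,-0.003,0.055,0.05],[0,0,0,0.01,-0.003,0.065,0.05],[0,0,0,0.01,-0.003,0.07,0.05],[0,0,0,0.01,-0.003,0.07,0.05],[0,0,0,0.01,-0.003,0.07,0.05],[0,0,0,0.01,-0.003,0.07,0.05]]]'

```text
clock: 4.7
tool_pos: [487.9, 232.3, 9.3]
tool_rot: [3.14, -0.001, 1.813]
contact_force: [-0.0, 0.1, -0.0]
opening: 49.9
```

```bash
python3 - <<'E'
from h import *
s,_=pose(); print(s['clock'],s['tool_pos'],s['tool_rot'])
delta([485,236,3],down(1.8152))
E
```

```text
4.7 [487.9014 232.2536   9.3378] [ 3.1404 -0.0005  1.8133]
row [ 0.07 -0.03 -0.11] [ 0.0043 -0.0019  0.0063]
```

>>> servo_tool --steps '[[[0,0,0,0.0043,-0.002,0.003,0.05],[0,0,0,0.0043,-0.002,0.006,0.05],[0,0,0,0.0043,-0.002,0.006,0.05],[0,0,0,0.0043,-0.002,0.006,0.0],[0,0,0,0.0043,-0.002,0.006,0.0],[0,0,0,0.0043,-0.002,0.006,0.0],[0,0,0,0.0043,-0.002,0.006,0.0],[0,0,0,0.0043,-0.002,0.006,0.0]]]'

```text
clock: 5.5
tool_pos: [484.8, 235.6, 2.8]
tool_rot: [3.141, -0.0, 1.813]
contact_force: [0.3, -0.2, 3.4]
opening: 23.1
```

```bash
python3 - <<'E'
from h import *
s,_=pose(); print(s['clock'],s['tool_pos'],s['tool_rot'],s['opening'],s['contact_force'])
E
```

```text
5.5 [484.8074 235.6314   2.834 ] [ 3.141  -0.0001  1.8131] 23.076460010708036 [ 0.2531 -0.1626  3.388 ]
```

>>> servo_tool --steps '[[[0,0,0,0,0,-0.02,0.0],[0,0,0,0,0,-0.05,0.0],[0,0,0,0,0,-0.08,0.0],[0,0,0,0,0,-0.11,0.0],[0,0,0,0,0,-0.14,0.0],[0,0,0,0,0,-0.17,0.0],[0,0,0,0,0,-0.18,0.0],[0,0,0,0,0,-0.18,0.0]]]'

```text
clock: 6.3
tool_pos: [485.0, 235.9, 183.4]
tool_rot: [3.14, -0.001, 1.813]
contact_force: [-0.3, 0.3, -1.4]
opening: 22.7
```

```bash
cat >> h.py <<'E'
M=np.array([586.5,-97.1,104]); PSI=-2.8954; S=slotR(PSI)
def at(xt,oy=0,oz=0,g=-145.5,hz=-7):
    "TCP for blade tip at depth xt, gripped g behind tip, TCP hz below handle axis"
    return M+S@np.array([xt+g,oy,oz+hz])
E
python3 - <<'E'
from h import *
s,_=pose(); print(s['clock'],s['tool_pos'],s['tool_rot'],s['opening'],s['contact_force'])
p=env.snapshot("wrist"); cv2.imwrite("pics/w3.png",p["img"])
print(at(-60)); delta(at(-60),toolR(S))
E
```

```text
6.3 [484.9656 235.9456 183.3823] [ 3.1397 -0.0009  1.8134] 22.69606691570819 [-0.308   0.2923 -1.4459]
[762.4965 -52.8738 200.6878]
row [-30.01   0.05  -0.2 ] [-0.3469  0.2008 -0.0189]
```

View pics/w3.png

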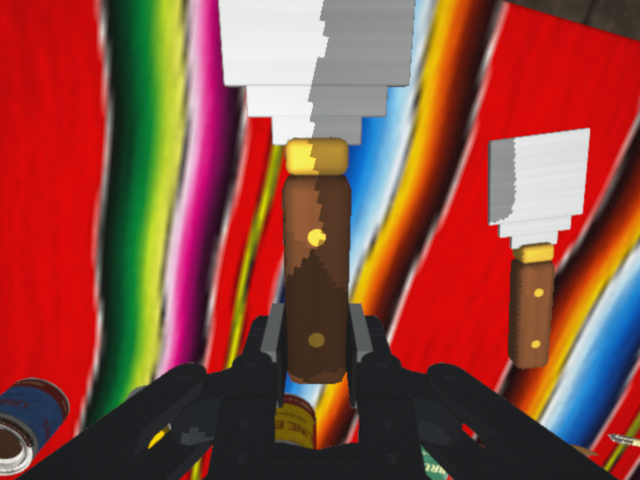

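The knife is gripped straight, with its butt at (317,382) and ferrule front at (317,140). I'll check for pitch sag by projection while moving on.

```bash
python3 - <<'E'
from h import *
s,R0=pose(); p=env.snapshot("wrist")
def pr(T):
    X=s['tool_pos']+R0.apply(np.array(T,float)); k=p["intrinsics"]@(p["R"]@X+p["t"]); return (k[:2]/k[2]).round(1)
for g in (-145.5,):
  for sag in (0,.03,.06):
    c,n=np.cos(sag),np.sin(sag)
    # knife point x from handle mid, height h: pivot at grip
    f=lambda x,y,h:pr([y,-( (x+28)*c+h*n),-7-h*c+(x+28)*n])
    print(sag,'butt top',f(-47.5,0,10),'ferrule front top',f(47.5,0,8),'blade start corners',f(47.5,-30,2),f(47.5,30,2),'handle W mid',f(0,-12,10),f(0,12,10), 'blade top width at x=90',f(90,-30,2),f(90,30,2))
E
```

```text
0 butt top [315.9 385.9] ferrule front top [315.8 135.3] blade start corners [226.7 134.6] [405.  134.6] handle W mid [282.1 274.4] [349.6 274.4] blade top width at x=90 [216.4 -11.8] [415.2 -11.9]
0.03 butt top [315.9 386.2] ferrule front top [315.8 134.4] blade start corners [228.2 134.3] [403.5 134.3] handle W mid [282.3 272.7] [349.4 272.8] blade top width at x=90 [219.2  -8.2] [412.4  -8.3]
0.06 butt top [315.9 386.5] ferrule front top [315.8 133.7] blade start corners [229.6 134.1] [402.1 134.1] handle W mid [282.5 271.2] [349.3 271.2] blade top width at x=90 [221.9  -4.3] [409.8  -4.4]
```

>>> servo_tool --steps '[[[-8,0,0,-0.04,0.024,-0.01,0.0],[-16,0,0,-0.085,0.05,-0.019,0.0],[-24,0,0,-0.13,0.075,-0.019,0.0],[-30,0,0,-0.17,0.1,-0.019,0.0],[-30,0,0,-0.215,0.125,-0.019,0.0],[-30,0,0,-0.26,0.15,-0.019,0.0],[-30,0,0,-0.305,0.175,-0.019,0.0],[-30,0,0,-0.347,0.201,-0.019,0.0]]]'

```text
clock: 7.2
tool_pos: [759.4, -50.8, 198.8]
tool_rot: [2.621, -0.001, 1.814]
contact_force: [0.4, 1.0, -1.0]
opening: 22.5
```

```bash
python3 - <<'E'
from h import *
s,R0=pose(); print(s['q'])
tip=s['tool_pos']+R0.apply([0,-145.5,-7]); print('tip expected',tip,'slot frame',S.T@(tip-M))
for c in("scene","top"):
    p=env.snapshot(c); spots(p,["blade_tip","knife_handle","slot_mouth"])
    k=p["intrinsics"]@(p["R"]@tip+p["t"]);print(c,'tip px',k[:2]/k[2])
    if c=="scene": a=p["img"][260:400,370:560]; cv2.imwrite("pics/s4.png",cv2.resize(a,None,fx=4,fy=4,interpolation=cv2.INTER_CUBIC))
delta(at(-15),toolR(S))
E
```

```text
[-0.2884  0.3495  0.4533  1.6497 -0.4914  0.73    2.2126]
tip expected [633.5354 -81.9721 132.4727] slot frame [-56.9349  -3.2086   0.0061]
blade_tip 0.76 [633.1 -81.2 135.5] [450. 293.]
blade_tip 0.62 [476.9 646.    8.6] [238. 235.]
knife_handle 0.96 [514.  442.6  13.7] [282. 258.]
knife_handle 0.81 [396.  725.9  12. ] [203. 230.]
slot_mouth 0.84 [585.5 -99.6 101.8] [438. 317.]
scene tip px [450.3382 294.3062]
blade_tip 0.88 [638.1 -78.5 132.2] [447. 197.]
blade_tip 0.81 [479.1 648.7   9.5] [206. 259.]
knife_handle 0.96 [732.7 -62.1 190.8] [444. 160.]
knife_handle 0.9 [400.6 729.4   7.8] [180. 285.]
slot_mouth 0.91 [585.  -94.6 102.8] [450. 216.]
top tip px [447.8091 198.3861]
row [-0.03 -0.   -0.11] [-0.0063 -0.0431  0.0017]
```

View pics/s4.png

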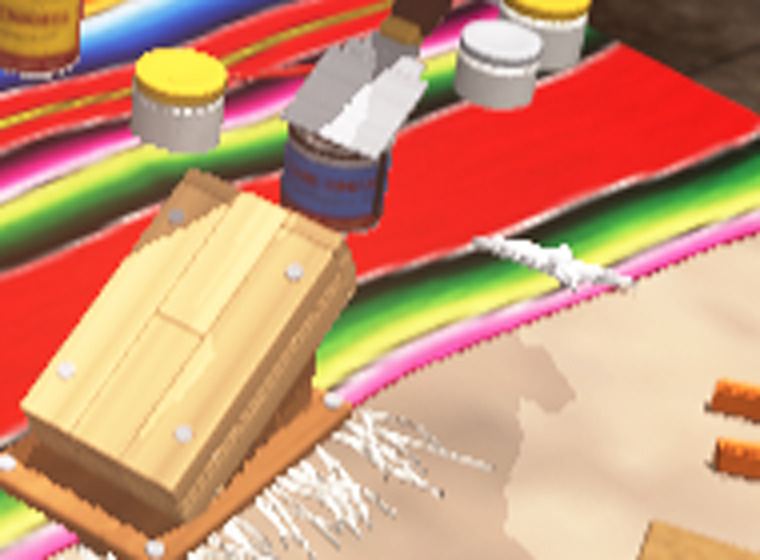

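The scene shows the blade at about (450,293), lined up just before the mouth, and agreeing with the prediction to about 1 px. I'll re-read the settled pose and approach.

```bash
python3 - <<'E'
from h import *
s,R0=pose(); print(s['clock'],s['tool_pos'],s['joint_vel'].round(3))
tip=s['tool_pos']+R0.apply([0,-145.5,-7]); print('slot frame',S.T@(tip-M))
delta(at(-15),toolR(S))
E
```

```text
7.6 [758.5727 -47.4975 201.1405] [-0.004 -0.009  0.003 -0.006 -0.003  0.001 -0.001]
slot frame [-58.0693  -6.4557   1.7138]
row [-0.03 -0.   -0.11] [-0.0063 -0.0431  0.0017]
```

>>> servo_tool --steps '[[[0,0,0,-0.006,0,0.002,0.0],[0,0,0,-0.006,-0.008,0.002,0.0],[0,0,0,-0.006,-0.016,0.002,0.0],[0,0,0,-0.006,-0.024,0.002,0.0],[0,0,0,-0.006,-0.032,0.002,0.0],[0,0,0,-0.006,-0.043,0.002,0.0],[0,0,0,-0.006,-0.043,0.002,0.0],[0,0,0,-0.006,-0.043,0.002,0.0]]]'

```text
clock: 8.4
tool_pos: [725.4, -63.9, 178.4]
tool_rot: [2.618, -0.0, 1.813]
contact_force: [0.2, 0.3, -2.1]
opening: 22.7
```

```bash
cat >> h.py <<'E'
def rep(g=-145.5,hz=-7):
    s,R0=pose(); tip=s['tool_pos']+R0.apply([0,g,hz])
    print(round(s['clock'],2),'tip slot',S.T@(tip-M),'F slot',S.T@s['contact_force'],'op',s['opening'].round(1),'q7',s['q'][6].round(2),'turn',(R0.inv()*toolR(S)).as_rotvec(degrees=True).round(2))
E
python3 - <<'E'
from h import *
rep()
p=env.snapshot("scene"); cv2.imwrite("pics/s5.png",cv2.resize(p["img"][270:350,400:490],None,fx=6,fy=6,interpolation=cv2.INTER_CUBIC))
rep(); delta(at(20),toolR(S))
E
```

```text
Traceback (most recent call last):
  File "h.py", line 29, in rep
    print(round(s['clock'],2),'tip slot',S.T@(tip-M),'F slot',S.T@s['contact_force'],'op',s['opening'].round(1),'q7',s['q'][6].round(2),'turn',(R0.inv()*toolR(S)).as_rotvec(degrees=True).round(2))
                                                                                          ^^^^^^^^^^^^^^^^^^
AttributeError: 'float' object has no attribute 'round'
```

```bash
sed -i "s/s\['opening'\].round(1)/round(s['opening'],1)/" h.py
python3 - <<'E'
from h import *
rep()
p=env.snapshot("scene"); cv2.imwrite("pics/s5.png",cv2.resize(p["img"][270:350,400:490],None,fx=6,fy=6,interpolation=cv2.INTER_CUBIC))
rep(); delta(at(20),toolR(S))
E
```

```text
8.4 tip slot [-15.3884   1.1284   0.0102] F slot [ 0.8016 -0.2613 -1.9133] op 22.7 q7 2.27 turn [ 0.01  0.1  -0.2 ]
8.45 tip slot [-15.8393   1.1074  -0.0242] F slot [ 0.3035  1.5137 -0.9702] op 22.5 q7 2.27 turn [ 0.04  0.1  -0.18]
row [ 0.04  0.1  -0.18] [ 0.0015 -0.0358  0.    ]
```

View pics/s5.png

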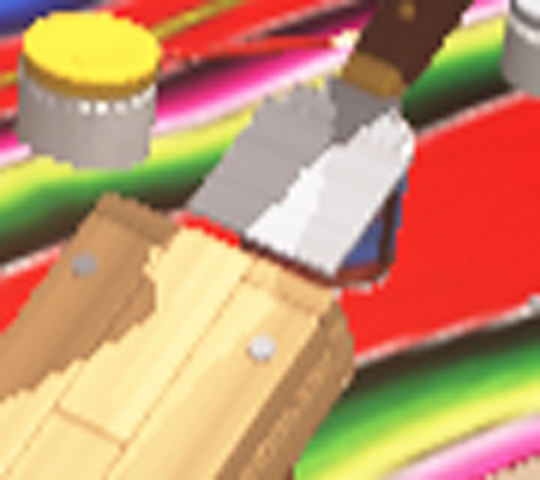

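The blade edge runs from (190,213) to (335,272) in the crop, just ahead of the mouth and inside the block's sides. I'll enter slowly.

>>> servo_tool --steps '[[[0,0,0,0.001,-0.005,0,0.0],[0,0,0,0.001,-0.01,0,0.0],[0,0,0,0.001,-0.015,0,0.0],[0,0,0,0.001,-0.019,0,0.0],[0,0,0,0.001,-0.023,0,0.0],[0,0,0,0.001,-0.027,0,0.0],[0,0,0,0.001,-0.031,0,0.0],[0,0,0,0.001,-0.035,0,0.0]]]'

```text
clock: 9.25
tool_pos: [695.6, -70.3, 160.7]
tool_rot: [2.618, -0.0, 1.813]
contact_force: [0.6, 0.6, -0.9]
opening: 22.8
```

```bash
python3 -c "
from h import *
rep(); delta(at(60),toolR(S))"
```

```text
9.25 tip slot [19.8366  0.0747 -0.088 ] F slot [-0.1284 -0.4637 -1.1637] op 22.8 q7 2.31 turn [ 0.01  0.1  -0.18]
row [ 0.01  0.1  -0.18] [ 0.0004 -0.0402 -0.0001]
```

>>> servo_tool --steps '[[[0,0,0,0,-0.005,0,0.0],[0,0,0,0,-0.01,0,0.0],[0,0,0,0,-0.015,0,0.0],[0,0,0,0,-0.02,0,0.0],[0,0,0,0,-0.025,0,0.0],[0,0,0,0,-0.03,0,0.0],[0,0,0,0,-0.035,0,0.0],[0,0,0,0,-0.04,0,0.0]]]'

```text
clock: 10.05
tool_pos: [661.9, -78.6, 140.6]
tool_rot: [2.618, -0.0, 1.813]
contact_force: [-0.1, -0.1, -1.6]
opening: 22.4
```

```bash
python3 -c "
from h import *
rep(); delta(at(90),toolR(S))"
```

```text
10.05 tip slot [59.956  -0.0839 -0.1067] F slot [ 0.9009  0.0388 -1.3081] op 22.4 q7 2.37 turn [ 0.    0.1  -0.18]
row [ 0.    0.1  -0.18] [ 0.0003 -0.03   -0.0001]
```

>>> servo_tool --steps '[[[0,0,0,0,-0.005,0,0.0],[0,0,0,0,-0.009,0,0.0],[0,0,0,0,-0.013,0,0.0],[0,0,0,0,-0.017,0,0.0],[0,0,0,0,-0.021,0,0.0],[0,0,0,0,-0.024,0,0.0],[0,0,0,0,-0.027,0,0.0],[0,0,0,0,-0.03,0,0.0]]]'

```text
clock: 10.85
tool_pos: [636.9, -84.7, 125.7]
tool_rot: [2.618, -0.0, 1.813]
contact_force: [1.1, -0.4, -2.0]
opening: 22.5
```

>>> servo_tool --steps '[[[0,0,0,0,-0.003,0,0.0],[0,0,0,0,-0.006,0,0.0],[0,0,0,0,-0.009,0,0.0],[0,0,0,0,-0.012,0,0.0],[0,0,0,0,-0.014,0,0.0],[0,0,0,0,-0.016,0,0.0],[0,0,0,0,-0.017,0,0.0],[0,0,0,0,-0.017,0,0.0]]]'

```text
clock: 11.65
tool_pos: [623.1, -88.2, 117.7]
tool_rot: [2.617, 0.0, 1.813]
contact_force: [3.3, 0.4, -0.6]
opening: 22.8
```

```bash
python3 -c "
from h import *
rep(); delta(at(111),toolR(S))"
```

```text
11.65 tip slot [105.969   -0.2034  -0.1109] F slot [-2.5643  0.3961 -2.1896] op 22.8 q7 2.45 turn [ 0.06  0.11 -0.17]
row [ 0.06  0.11 -0.17] [ 0.0002 -0.005   0.    ]
```

>>> servo_tool --steps '[[[0,0,0,0,-0.001,0,0.0],[0,0,0,0,-0.002,0,0.0],[0,0,0,0,-0.003,0,0.0],[0,0,0,0,-0.004,0,0.0],[0,0,0,0,-0.005,0,0.0],[0,0,0,0,-0.005,0,0.0],[0,0,0,0,-0.005,0,0.0],[0,0,0,0,-0.005,0,0.0]]]'

```text
clock: 12.45
tool_pos: [618.1, -89.3, 114.4]
tool_rot: [2.619, -0.0, 1.813]
contact_force: [1.6, 0.4, -3.2]
opening: 22.6
```

```bash
python3 -c "
from h import *
rep()"
```

```text
12.45 tip slot [112.0616  -0.3114  -0.1492] F slot [ 0.1983  0.0112 -3.6007] op 22.6 q7 2.46 turn [-0.04  0.09 -0.19]
```

>>> servo_tool --steps '[[[0,0,0,0,-0.0005,0,0.0],[0,0,0,0,-0.001,0,0.0],[0,0,0,0,-0.0015,0,0.0],[0,0,0,0,-0.002,0,0.0],[0,0,0,0,-0.0025,0,0.0],[0,0,0,0,-0.003,0,0.0],[0,0,0,0,-0.0035,0,0.0],[0,0,0,0,-0.004,0,0.0]]]'

```text
clock: 13.25
tool_pos: [615.1, -90.1, 112.8]
tool_rot: [2.618, -0.0, 1.813]
contact_force: [3.2, 0.7, -1.2]
opening: 22.7
```

```bash
python3 -c "
from h import *
rep()"
```

```text
13.25 tip slot [115.5778  -0.2749  -0.1173] F slot [-2.2472  0.067  -2.6561] op 22.7 q7 2.46 turn [ 0.    0.1  -0.19]
```

>>> servo_tool --steps '[[[0,0,0,0,-0.0005,0,0.0],[0,0,0,0,-0.001,0,0.0],[0,0,0,0,-0.0015,0,0.0],[0,0,0,0,-0.002,0,0.0],[0,0,0,0,-0.0025,0,0.0],[0,0,0,0,-0.003,0,0.0],[0,0,0,0,-0.0035,0,0.0],[0,0,0,0,-0.004,0,0.0]]]'

```text
clock: 14.05
tool_pos: [611.7, -90.9, 110.8]
tool_rot: [2.618, -0.0, 1.813]
contact_force: [4.4, 1.1, -1.4]
opening: 22.2
```

>>> servo_tool --steps '[[[0,0,0,0,-0.0005,0,0.0],[0,0,0,0,-0.001,0,0.0],[0,0,0,0,-0.0015,0,0.0],[0,0,0,0,-0.002,0,0.0],[0,0,0,0,-0.0025,0,0.0],[0,0,0,0,-0.003,0,0.0],[0,0,0,0,-0.0035,0,0.0],[0,0,0,0,-0.004,0,0.0]]]'

```text
clock: 14.85
tool_pos: [608.4, -91.8, 108.8]
tool_rot: [2.618, -0.0, 1.813]
contact_force: [4.2, 1.5, -3.2]
opening: 22.5
```

>>> servo_tool --steps '[[[0,0,0,0,-0.0005,0,0.0],[0,0,0,0,-0.001,0,0.0],[0,0,0,0,-0.0015,0,0.0],[0,0,0,0,-0.002,0,0.0],[0,0,0,0,-0.0025,0,0.0],[0,0,0,0,-0.003,0,0.0],[0,0,0,0,-0.0035,0,0.0],[0,0,0,0,-0.004,0,0.0]]]'

```text
clock: 15.65
tool_pos: [605.0, -92.6, 106.8]
tool_rot: [2.618, -0.0, 1.813]
contact_force: [4.5, 0.5, -2.4]
opening: 22.6
```

```bash
python3 -c "
from h import *
rep()"
```

```text
15.65 tip slot [127.5771  -0.2951  -0.1105] F slot [-2.6236  0.6185 -4.3216] op 22.6 q7 2.49 turn [ 0.    0.1  -0.18]
```

No stop yet at 127.6 mm, only about 3 N of drag. I'll let go and regrip at the rear end.

>>> servo_tool --steps '[[[0,0,0,0,0,0,0.045],[0,0,0,0,0,0,0.045],[0,0,0,0,0,0,0.045],[0,0,0,0,0.004,0.002,0.045],[0,0,0,0,0.011,0.004,0.045],[0,0,0,0,0.017,0.006,0.045],[0,0,0,0,0.017,0.006,0.045],[0,0,0,0,0.017,0.006,0.045]]]'

```text
clock: 16.45
tool_pos: [622.4, -88.2, 110.0]
tool_rot: [2.618, 0.0, 1.814]
contact_force: [-0.5, -0.5, -0.2]
opening: 44.9
```

```bash
python3 - <<'E'
from h import *
rep(-162.5,-13)
p=env.snapshot("wrist"); cv2.imwrite("pics/w6.png",p["img"])
s,R0=pose()
for T in([0,-162.5+165,-23],[0,-162.5+127.6,-37]):
    X=s['tool_pos']+R0.apply(T); k=p["intrinsics"]@(p["R"]@X+p["t"]); print((k[:2]/k[2]).round(1))
E
```

```text
16.45 tip slot [127.4831  -0.356   -0.249 ] F slot [0.5588 0.335  0.1453] op 44.9 q7 2.47 turn [-0.01  0.09 -0.16]
[315.5 356.8]
[315.4 277.1]
```

View pics/w6.png

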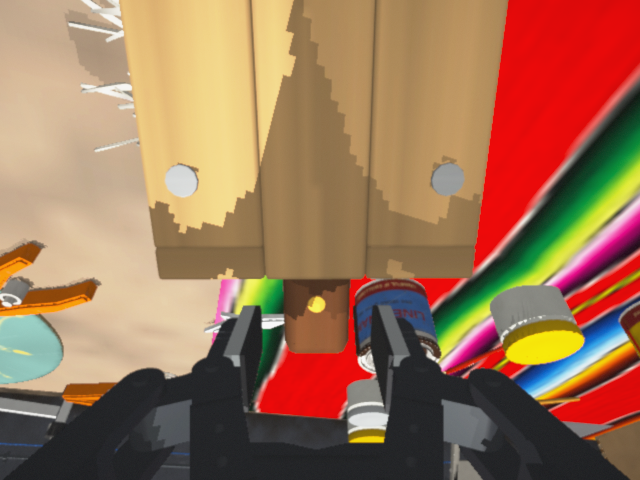

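The handle stands out between the fingers with its butt at (316,353). The knife stayed put and is centred, so I close on the rear end.

>>> servo_tool --steps '[[[0,0,0,0,0,0,0.0],[0,0,0,0,0,0,0.0],[0,0,0,0,0,0,0.0],[0,0,0,0,0,0,0.0],[0,0,0,0,0,0,0.0],[0,0,0,0,-0.0005,0,0.0],[0,0,0,0,-0.001,0,0.0],[0,0,0,0,-0.0015,0,0.0]]]'

```text
clock: 17.3
tool_pos: [621.9, -88.5, 110.2]
tool_rot: [2.616, 0.0, 1.813]
contact_force: [3.7, 1.0, 2.5]
opening: 22.8
```

>>> servo_tool --steps '[[[0,0,0,0,-0.0005,0,0.0],[0,0,0,0,-0.001,0,0.0],[0,0,0,0,-0.0015,0,0.0],[0,0,0,0,-0.002,0,0.0],[0,0,0,0,-0.0025,0,0.0],[0,0,0,0,-0.003,0,0.0],[0,0,0,0,-0.003,0,0.0],[0,0,0,0,-0.003,0,0.0]]]'

```text
clock: 18.1
tool_pos: [618.5, -89.4, 107.9]
tool_rot: [2.618, 0.0, 1.813]
contact_force: [3.2, 0.3, 4.2]
opening: 22.7
```

```bash
python3 -c "
from h import *
rep(-162.5,-13)"
```

```text
18.1 tip slot [132.0366  -0.2178  -0.0902] F slot [-4.8748  0.4896  2.0647] op 22.7 q7 2.48 turn [ 0.01  0.11 -0.19]
```

>>> servo_tool --steps '[[[0,0,0,0,-0.0004,0,0.0],[0,0,0,0,-0.0008,0,0.0],[0,0,0,0,-0.0012,0,0.0],[0,0,0,0,-0.0016,0,0.0],[0,0,0,0,-0.002,0,0.0],[0,0,0,0,-0.0024,0,0.0],[0,0,0,0,-0.0028,0,0.0],[0,0,0,0,-0.0032,0,0.0]]]'

```text
clock: 18.9
tool_pos: [615.8, -89.9, 106.3]
tool_rot: [2.618, -0.0, 1.813]
contact_force: [3.6, 0.5, 4.7]
opening: 21.9
```

```bash
python3 -c "
from h import *
rep(-162.5,-13)"
```

```text
18.9 tip slot [135.2837  -0.3517  -0.1186] F slot [-5.4391  0.4277  2.2517] op 21.9 q7 2.48 turn [ 0.    0.1  -0.18]
```

>>> servo_tool --steps '[[[0,0,0,0,-0.0005,0,0.0],[0,0,0,0,-0.001,0,0.0],[0,0,0,0,-0.0015,0,0.0],[0,0,0,0,-0.002,0,0.0],[0,0,0,0,-0.0025,0,0.0],[0,0,0,0,-0.003,0,0.0],[0,0,0,0,-0.0035,0,0.0],[0,0,0,0,-0.0035,0,0.0]]]'

```text
clock: 19.7
tool_pos: [612.7, -90.7, 104.4]
tool_rot: [2.618, -0.0, 1.813]
contact_force: [3.0, 1.3, 3.8]
opening: 22.8
```

```bash
python3 -c "
from h import *
rep(-162.5,-13)"
```

```text
19.7 tip slot [138.899   -0.3407  -0.1147] F slot [-4.7335 -0.5111  1.6634] op 22.8 q7 2.49 turn [-0.01  0.1  -0.19]
```

>>> servo_tool --steps '[[[0,0,0,0,-0.0005,0,0.0],[0,0,0,0,-0.001,0,0.0],[0,0,0,0,-0.0015,0,0.0],[0,0,0,0,-0.002,0,0.0],[0,0,0,0,-0.0025,0,0.0],[0,0,0,0,-0.003,0,0.0],[0,0,0,0,-0.003,0,0.0],[0,0,0,0,-0.003,0,0.0]]]'

```text
clock: 20.5
tool_pos: [610.2, -91.3, 102.9]
tool_rot: [2.618, -0.0, 1.813]
contact_force: [3.7, -0.3, 4.2]
opening: 22.6
```

```bash
python3 -c "
from h import *
rep(-162.5,-13)"
```

```text
20.5 tip slot [141.8747  -0.3501  -0.1081] F slot [-5.1049  1.205   1.8469] op 22.6 q7 2.5 turn [-0.01  0.1  -0.18]
```

>>> servo_tool --steps '[[[0,0,0,0,-0.0005,0,0.0],[0,0,0,0,-0.001,0,0.0],[0,0,0,0,-0.0015,0,0.0],[0,0,0,0,-0.002,0,0.0],[0,0,0,0,-0.0025,0,0.0],[0,0,0,0,-0.003,0,0.0],[0,0,0,0,-0.003,0,0.0],[0,0,0,0,-0.003,0,0.0]]]'

```text
clock: 21.3
tool_pos: [607.7, -92.0, 101.4]
tool_rot: [2.618, -0.0, 1.813]
contact_force: [2.5, 0.6, 4.1]
opening: 22.9
```

```bash
python3 - <<'E'
from h import *
rep(-162.5,-13)
p=env.snapshot("wrist"); cv2.imwrite("pics/w7.png",p["img"][220:420,200:440].repeat(3,0).repeat(3,1))
s,R0=pose()
for T in([0,1,-23],[0,-18,-37]):
    X=s['tool_pos']+R0.apply(T); k=p["intrinsics"]@(p["R"]@X+p["t"]); print((k[:2]/k[2]).round(1))
E
```

```text
21.3 tip slot [144.8883  -0.3723  -0.1131] F slot [-4.3124  0.0583  2.3015] op 22.9 q7 2.5 turn [-0.01  0.1  -0.19]
[315.6 353.8]
[315.5 327.5]
```

View pics/w7.png

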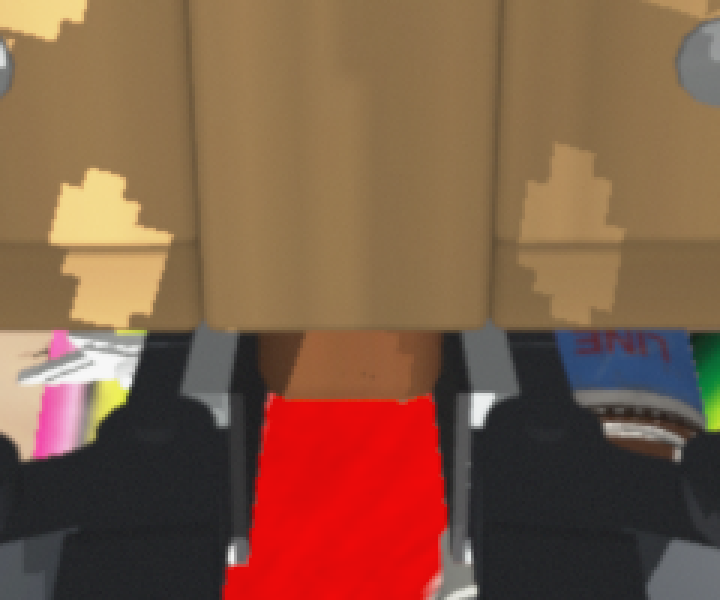

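The butt is still at v≈353 relative to the fingers, so there is no slip, and about 7 mm of clearance remains to the mouth (v≈330). I'll continue gently.

>>> servo_tool --steps '[[[0,0,0,0,-0.0003,0,0.0],[0,0,0,0,-0.0006,0,0.0],[0,0,0,0,-0.0009,0,0.0],[0,0,0,0,-0.0012,0,0.0],[0,0,0,0,-0.0015,0,0.0],[0,0,0,0,-0.0018,0,0.0],[0,0,0,0,-0.002,0,0.0],[0,0,0,0,-0.002,0,0.0]]]'

```text
clock: 22.15
tool_pos: [606.3, -92.3, 100.7]
tool_rot: [2.618, 0.0, 1.813]
contact_force: [3.8, 1.1, 5.3]
opening: 22.2
```

```bash
python3 -c "
from h import *
rep(-162.5,-13)"
```

```text
22.15 tip slot [146.4889  -0.3566  -0.1259] F slot [-6.1022 -0.1529  2.6182] op 22.2 q7 2.51 turn [ 0.03  0.11 -0.18]
```

>>> servo_tool --steps '[[[0,0,0,0,-0.0003,0,0.0],[0,0,0,0,-0.0006,0,0.0],[0,0,0,0,-0.0009,0,0.0],[0,0,0,0,-0.0012,0,0.0],[0,0,0,0,-0.0012,0,0.0],[0,0,0,0,-0.0012,0,0.0],[0,0,0,0,-0.0012,0,0.0],[0,0,0,0,-0.0012,0,0.0]]]'

```text
clock: 22.95
tool_pos: [605.6, -92.4, 100.3]
tool_rot: [2.617, 0.0, 1.814]
contact_force: [6.0, 2.1, 4.7]
opening: 22.8
```

```bash
python3 -c "
from h import *
rep(-162.5,-13)"
```

```text
22.95 tip slot [147.2935  -0.4013  -0.1682] F slot [-7.8478 -0.5259  0.9093] op 22.8 q7 2.51 turn [ 0.05  0.11 -0.16]
```

Contact: force rises about 2.5 N/mm. I'll press further towards roughly 12–13 N in total.

>>> servo_tool --steps '[[[0,0,0,0,-0.0003,0,0.0],[0,0,0,0,-0.0006,0,0.0],[0,0,0,0,-0.0009,0,0.0],[0,0,0,0,-0.0012,0,0.0],[0,0,0,0,-0.0015,0,0.0],[0,0,0,0,-0.0015,0,0.0],[0,0,0,0,-0.0015,0,0.0],[0,0,0,0,-0.0015,0,0.0]]]'

```text
clock: 23.75
tool_pos: [604.8, -92.6, 100.0]
tool_rot: [2.616, 0.0, 1.814]
contact_force: [7.8, 2.4, 5.8]
opening: 22.8
```

```bash
python3 -c "
from h import *
rep(-162.5,-13)"
```

```text
23.75 tip slot [148.1902  -0.3895  -0.2033] F slot [-9.9223 -0.4739  0.9341] op 22.8 q7 2.52 turn [ 0.11  0.12 -0.15]
```

>>> servo_tool --steps '[[[0,0,0,0,-0.0003,0,0.0],[0,0,0,0,-0.0006,0,0.0],[0,0,0,0,-0.0009,0,0.0],[0,0,0,0,-0.0012,0,0.0],[0,0,0,0,-0.0015,0,0.0],[0,0,0,0,-0.0018,0,0.0],[0,0,0,0,-0.0018,0,0.0],[0,0,0,0,-0.0018,0,0.0]]]'

```text
clock: 24.55
tool_pos: [604.2, -92.6, 99.9]
tool_rot: [2.614, 0.001, 1.814]
contact_force: [10.8, 3.4, 5.6]
opening: 22.8
```

```bash
python3 -c "
from h import *
rep(-162.5,-13)"
```

```text
24.55 tip slot [148.7814  -0.3986  -0.2819] F slot [-12.5935  -0.6581  -0.8482] op 22.8 q7 2.52 turn [ 0.2   0.13 -0.12]
```

The stop force is about 7–8 N beyond drag. I'll release, back off, close the fingers, and confirm with a push on the butt end, which can't involve the mouth.

>>> servo_tool --steps '[[[0,0,0,0,0,0,0.045],[0,0,0,0,0,0,0.045],[0,0,0,0,0,0,0.045],[0,0,0,0,0.005,0,0.045],[0,0,0,0,0.015,0,0.045],[0,0,0,0,0.027,0,0.045],[0,0,0,0,0.03,0,0.0],[0,0,0,0,0.03,0,0.0]]]'

```text
clock: 25.35
tool_pos: [628.1, -86.9, 113.4]
tool_rot: [2.618, 0.0, 1.814]
contact_force: [-0.1, 0.4, 0.2]
opening: 16.5
```

>>> servo_tool --steps '[[[0,0,0,0,0,0,0.0],[0,0,0,0,0,0,0.0],[0,0,0,0,0,0,0.0],[0,0,0,0,0,0,0.0],[0,0,0,0,0,0,0.0],[0,0,0,0,0,0,0.0],[0,0,0,0,0,0,0.0],[0,0,0,0,0,0,0.0]]]'

```text
clock: 26.15
tool_pos: [627.5, -87.0, 113.3]
tool_rot: [2.618, -0.0, 1.813]
contact_force: [-0.4, -0.3, 0.1]
opening: 0.0
```

```bash
python3 - <<'E'
from h import *
rep(-162.5,-13)
p=env.snapshot("wrist"); cv2.imwrite("pics/w8.png",p["img"][200:440,180:460].repeat(2,0).repeat(2,1))
s,R0=pose()
for xs in(-12,-14,-16,-18,-20,-22):
    X=M+S@np.array([xs,0,10]); k=p["intrinsics"]@(p["R"]@X+p["t"]); print(xs,(k[:2]/k[2]).round(1))
delta(at(148),toolR(S))
E
```

```text
26.15 tip slot [121.2547  -0.3141  -0.1023] F slot [0.3633 0.1387 0.3286] op 0.0 q7 2.45 turn [ 0.    0.1  -0.18]
-12 [316. 277.]
-14 [316.  282.4]
-16 [316.1 287.8]
-18 [316.1 293.1]
-20 [316.1 298.4]
-22 [316.1 303.6]
row [ 0.    0.1  -0.19] [ 0.0001 -0.0437 -0.0061]
```

View pics/w8.png

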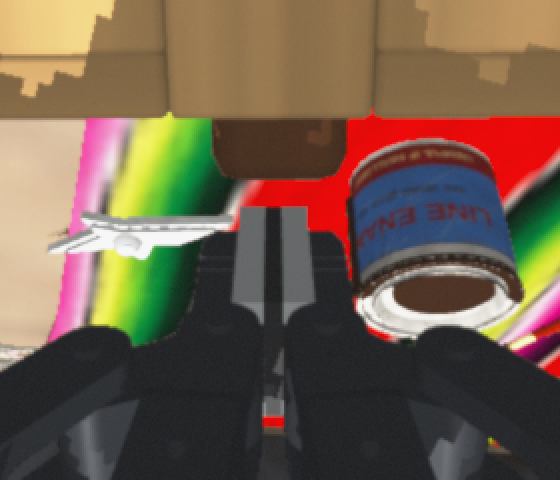

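The butt is at (316,288), about 16 mm out of the mouth, with closed fingers behind it. I'll approach and push by feel.

>>> servo_tool --steps '[[[0,0,0,0,-0.003,0,0.0],[0,0,0,0,-0.006,0,0.0],[0,0,0,0,-0.009,0,0.0],[0,0,0,0,-0.01,0,0.0],[0,0,0,0,-0.011,0,0.0],[0,0,0,0,-0.0115,0,0.0],[0,0,0,0,-0.012,0,0.0],[0,0,0,0,-0.012,0,0.0]]]'

```text
clock: 27.0
tool_pos: [617.8, -89.5, 107.6]
tool_rot: [2.617, 0.0, 1.813]
contact_force: [1.5, 0.2, 0.6]
opening: -0.4
```

>>> servo_tool --steps '[[[0,0,0,0,-0.0003,0,0.0],[0,0,0,0,-0.0006,0,0.0],[0,0,0,0,-0.0009,0,0.0],[0,0,0,0,-0.0012,0,0.0],[0,0,0,0,-0.0015,0,0.0],[0,0,0,0,-0.0018,0,0.0],[0,0,0,0,-0.002,0,0.0],[0,0,0,0,-0.002,0,0.0]]]'

```text
clock: 27.8
tool_pos: [617.3, -89.8, 107.7]
tool_rot: [2.615, 0.001, 1.813]
contact_force: [7.2, 2.2, 2.8]
opening: -0.0
```

```bash
python3 -c "
from h import *
rep(-162.5,-13)"
```

```text
27.8 tip slot [133.2795  -0.0695  -0.1344] F slot [-7.9256 -0.4028 -1.3182] op -0.0 q7 2.48 turn [ 0.17  0.15 -0.15]
```

>>> servo_tool --steps '[[[0,0,0,0,-0.0003,0,0.0],[0,0,0,0,-0.0006,0,0.0],[0,0,0,0,-0.0009,0,0.0],[0,0,0,0,-0.0012,0,0.0],[0,0,0,0,-0.0014,0,0.0],[0,0,0,0,-0.0014,0,0.0],[0,0,0,0,-0.0014,0,0.0],[0,0,0,0,-0.0014,0,0.0]]]'

```text
clock: 28.6
tool_pos: [616.7, -90.0, 107.5]
tool_rot: [2.614, 0.001, 1.813]
contact_force: [8.3, 1.7, 3.2]
opening: -0.2
```

```bash
python3 -c "
from h import *
rep(-162.5,-13)"
```

```text
28.6 tip slot [133.941    0.0348  -0.1499] F slot [-8.8973  0.3553 -1.4614] op -0.2 q7 2.49 turn [ 0.24  0.17 -0.14]
```

>>> servo_tool --steps '[[[0,0,0,0,-0.0003,0,0.0],[0,0,0,0,-0.0006,0,0.0],[0,0,0,0,-0.0009,0,0.0],[0,0,0,0,-0.0012,0,0.0],[0,0,0,0,-0.0015,0,0.0],[0,0,0,0,-0.0015,0,0.0],[0,0,0,0,-0.0015,0,0.0],[0,0,0,0,-0.0015,0,0.0]]]'

```text
clock: 29.4
tool_pos: [616.2, -90.1, 107.5]
tool_rot: [2.612, 0.002, 1.814]
contact_force: [10.9, 3.7, 5.4]
opening: 0.1
```

```bash
python3 -c "
from h import *
rep(-162.5,-13)"
```

```text
29.4 tip slot [134.464    0.1089  -0.1474] F slot [-12.6018  -0.9854  -1.0958] op 0.1 q7 2.49 turn [ 0.32  0.18 -0.12]
```

The push reached 12.6 N and rose with travel, which confirms the stop. I'll retreat.

>>> servo_tool --steps '[[[0,0,0,0,0.001,0,0.0],[0,0,0,0,0.003,0,0.0],[0,0,0,0,0.006,0,0.0],[0,0,0,0,0.012,0,0.0],[0,0,0,0,0.02,0,0.0],[0,0,0,0,0.03,0,0.0],[0,0,0,0,0.03,0,0.0],[0,0,0,0,0.03,0,0.0]]]'

```text
clock: 30.2
tool_pos: [638.7, -84.2, 119.7]
tool_rot: [2.618, 0.0, 1.814]
contact_force: [0.4, 0.2, -0.5]
opening: -0.2
```

```bash
python3 - <<'E'
from h import *
rep(-162.5,-13)
p=env.snapshot("wrist"); cv2.imwrite("pics/w9.png",p["img"][200:440,180:460].repeat(2,0).repeat(2,1))
for xs in(-12,-14,-16,-18,-20):
    X=M+S@np.array([xs,0,10]); k=p["intrinsics"]@(p["R"]@X+p["t"]); print(xs,(k[:2]/k[2]).round(1))
p=env.snapshot("top"); spots(p,["can_red","can_brown","jar_gold"])
E
```

```text
30.2 tip slot [108.0787  -0.3046  -0.2324] F slot [-0.0913 -0.0606 -0.6223] op -0.2 q7 2.43 turn [-0.01  0.09 -0.16]
-12 [315.8 239.9]
-14 [315.8 245.7]
-16 [315.8 251.4]
-18 [315.9 257.1]
-20 [315.9 262.7]
can_red 0.9 [703.3 256.2   0.9] [330. 186.]
can_brown 0.86 [744.4   7.6  -4. ] [407. 172.]
jar_gold 0.55 [719.  122.5   1.9] [372. 180.]
```

View pics/w9.png

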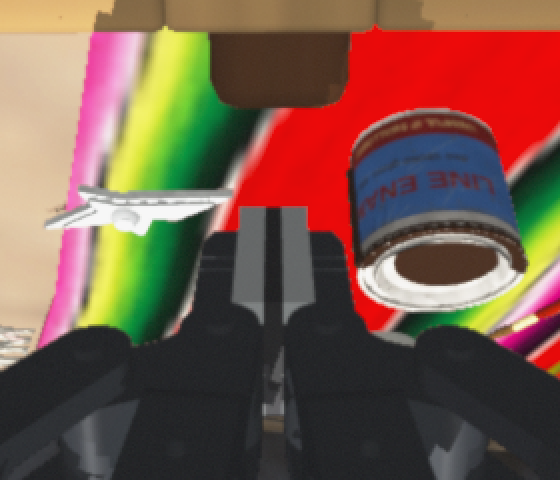

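The butt is at v≈253, which is xs ≈ −16.6 and matches the earlier reading within 0.5 mm. The knife has stayed seated and the cans and jar have not moved, so I hand in.

```bash
python3 -c "
from bench import env
print(env.sign_off())"
```

```text
the job is handed in; nothing more can be done
None
```

I put the small brown-handled filling knife into the dock slot and pressed its blade against the stop, then handed the job in at about 30 s of the 58 s allowed. The hand-in gives no verdict, so the result below rests on my own measurements.

- **Insertion:** I let go at about 128 mm depth, regripped the handle at its rear end and pushed on. Drag was about 3 N before the regrip and about 5 N after it.
- **Stop:** I felt it at about 146–147 mm and pressed to 12.6 N along the slot, so roughly 7–8 N on the stop if the drag is 5 N. I repeated this by pushing the butt with closed fingers, and the force again climbed with travel to 12.6 N.
- **After release:** the wrist camera showed the butt about 16–17 mm out of the mouth, within 0.5 mm of its position before the second press. That is at the edge of the stated 17–51 mm range, so within measurement error.
- **Cans and jar:** the top camera put each within a few millimetres of its start, which is the detector's own error.

I could not measure the force left on the stop after letting go. I inferred that the blade still touches it from the small spring-back. My depth figures are also only good to about 1.5–2 mm.

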